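# Sweep the spare roof tiles off the presentation board

### The arm

A 6-joint arm with a two-finger parallel gripper is mounted at the origin on the work surface. World frame = base frame: x ahead of the robot, y to its left, z up, the work surface at z = 0. Lengths are in m, angles in rad, forces in N, time in s.
With the tool pointing down it reaches from about 0.425 to 0.925 m from the base axis. Payload 12.5 kg.
Tool frame: the origin (TCP) lies at the very end of the fingers, on their centre line; the grasp point (between the pads) lies bot.grip_depth behind it (bot.grip_depth is the distance from the TCP to the grasp point, in m); z points along the fingers, y is the line along which they close (so a half turn about z gives the same grasp; the last joint's range is limited). The gripper opens to 85 mm and grips with 20 to 120 N. Pads are 22 mm wide; open, the fingers measure 114 mm over their backs; the gripper's body (76 mm by 85 mm) begins 54 mm behind the grasp point. The pads swing forward as they close: fully open they stand 13 mm farther back than shut.
Start: joints at [1.174, 0.491, 1.559, -0, 1.092, -0.106], TCP at [0.179, 0.599, 0.231] pointing down, gripper open.
Joint ranges: [-3.1, 3.1], [-0.84, 2.19], [0.05, 2.79], [-1.13, 4.28], [0.06, 2.93], [-2.69, 2.69]. Speed limits (rad/s): [2.22, 2.22, 2.79, 3.14, 3.14, 3.14].

### API

Orientations are given as a unit quaternion [w, x, y, z].
In Python, from plant import status, get_image, workorder, search_frame, regions_of, tip_of, bot gives the robot as it stands.
- The arm moves only by the tool play_rows, never from a script. Its argument "rows" is one flat list of numbers, 5 for each row, row after row: the opening, from 0 (shut) to 1 (fully open), then the shift along the tool's x, y, z in units of 30 mm (1.0 is 30 mm), then the turn about the tool's z in units of 10 degrees (1.0 is 10 degrees). A call has 1 to 12 rows; each row is the pose to reach, as a shift and turn from the pose commanded when the call began, along the tool's axes at that moment; what a row does not reach only later rows make up. A row lasts 1/8 s, in which the tool goes at most 62.5 mm and 10.7 degrees, less where a joint would pass 70% of its speed; a pose out of reach is approached as far as the arm can. A call with a gripper value outside its range is refused whole. The fingers move at their own pace and stop on an object; the grip force is fixed at half the most. Time passes only in rows, so rows that repeat a pose let the fingers close. It gives the time, the measured TCP pose, the force, the opening and the grip force at its end, in the units of the state.
- status.state(): the state, without advancing time (a new reading comes with each control period).
- get_image(name): name is "scene" or "top" or "wrist"; returns a dict with "color" (400x640x3 uint8, red, green, blue), "fx", "fy", "cx", "cy" (pixels), "cam_to_world" (4x4, takes a point from camera to world coordinates); the wrist camera has in their place "tool_from_camera" (4x4, takes a point from camera to tool coordinates, whose origin is the TCP and whose axes are the flange's). Camera axes: x right, y down, z forward; pixel columns grow to the right and rows downward; lengths in m; the calibration is good to about 2 mm. A picture is of the moment at which its call begins: read the wrist's pose just before it. There is no depth.
- workorder.close_job(): hands the job in; it is judged then, once.
Trained networks look in the newest picture that a camera, given by its name, has taken for a name from the list of things; names that differ only in an ending like _2 or _b are one class to them, and where a whole thing is asked for, a point or a joint stands for the part that bears it (a point fixed in the world has none). Each returns a list of dicts, best first, with "p" (0 to 1); they miss things now and then, are a little off and sometimes report something else, mostly with a low value. They report only what shows in the picture. A call takes as long as a camera call.
- search_frame(camera, name): "xy" ([column, row] in pixels, amid what is visible of it).
- regions_of(camera, name): "mask" (400x640 bool, what is visible of it) and "xy" ([column, row] in pixels, amid what is visible of it).
- tip_of(camera, name): "xy" ([column, row] in pixels: a listed point, or the origin of a listed thing).
The state is a dict: "t": time; "q": joint angles; "qd": joint speeds; "effort": joint torques, N m; "eef_pos": TCP position; "orientation": TCP orientation; "contact_force": force on the tool from outside, world axes, zero at the start; "torque": the same for the moment, N m; "opening": finger opening in m; "grip_force": force on a finger pad.
Only numpy, scipy, OpenCV 4.12 (cv2) and the standard library are available. Lean on these libraries where they do the work, as an engineer would, in place of code of your own. Each camera call takes 0.05 s, during which the arm holds its last target. There are 200 camera calls.

### The job

Clear the presentation board for the ceramics show: with closed fingers, sweep the three little terracotta roof tiles along the board and over its edge into the blue tray beside it. Only push the tiles, do not pick them up, and leave the cup and the bowls standing where they are.

Things in the scene. Friction and masses are not known exactly. Their poses are not given: they have to be found in the camera images.
- tile1_center (a point): miniature terracotta-red clay roof tile, 44 x 32 x 10 mm (x, y, z; a slab with a 3 mm rim along both long edges), 20 to 45 g, loose, lying flat on the board at any angle; this point is its centre, 5 mm above its underside
- tile2_center (a point): miniature terracotta-red clay roof tile, 44 x 32 x 10 mm (x, y, z; a slab with a 3 mm rim along both long edges), 20 to 45 g, loose, lying flat on the board at any angle; this point is its centre, 5 mm above its underside
- tile3_center (a point): miniature terracotta-red clay roof tile, 44 x 32 x 10 mm (x, y, z; a slab with a 3 mm rim along both long edges), 20 to 45 g, loose, lying flat on the board at any angle; this point is its centre, 5 mm above its underside
- tile1: the same tile as tile1_center; origin at the centre of its underside
- tile2: the same tile as tile2_center; origin at the centre of its underside
- tile3: the same tile as tile3_center; origin at the centre of its underside
- board: fixed wooden presentation board with a white top and dark wooden lips, 250 (x) x 260 (y) mm, flat top 50 mm above the table; origin at the centre of its underside. Lips 5 mm wide and 6 mm high run along its two edges at its -x and +x sides; its -y and +y edges are open and flush. The tiles lie in the two lanes nearest the lips (around x = -85 and +85 mm of the board); cup and bowl stand along the middle (x = 0). It is turned a little from start to start
- blue_tray: fixed open blue plastic tray, 250 (x) x 120 (y) mm, 30 mm high, walls and floor 5 mm; origin at the centre of its underside. Its long side runs along one open edge of the board, tucked 10 mm under the overhanging edge of the 10 mm thick top, with its rim 20 mm below the top surface, so that what is swept over that edge drops in; its axes are parallel to the board's. It may stand at the board's +y or -y edge (centre 180 mm from the board's centre)
- grey_tray: fixed grey plastic tray of the same size at the board's other open edge, holding the white bowl (saucer): not for the tiles
- cup: green glazed cup, rim 50 mm across, 50 mm high, loose, standing on the board in its middle lane; origin at the centre of its underside; leave alone
- bowl: small blue bowl, rim 50 mm across, 32 mm high, loose, standing on the board in its middle lane; origin at the centre of its underside; leave alone
- saucer: small white bowl, 68 mm across, 30 mm high, loose, in the grey tray; origin at its underside; leave alone

How it is judged:
By the outcome, as a careful person would: the job done as asked, in the order asked, and still so for the second after the job is handed in, with the robot touching nothing.
It also fails if it takes over 69 s, if anything falls off the work surface, if the arm or the gripper's body presses on something with over 40 N, if the wrist force passes 120 N, or if a joint passes its speed limit or range.

## Working session

There is one attempt and no reset: what is moved stays moved. The work goes in short steps, Python scripts to look and compute and a tool call to move; the robot and the scene stay as the last step left them, time stands still between calls to the robot, and variables do not carry over. Pictures are saved under pics/ and viewed, at most 10 in all, crops included, and the job is handed in when it is done.

Besides the shell and the picture viewer there is one more tool, called after ">>>" in YAML: its name, and indented under it one key for each argument. play_rows: Moves the arm, as the interface text tells. Its arguments: {"type":"object","properties":{"rows":{"type":"array"}},"required":["rows"]}

```bash
mkdir -p pics
cat > h.py <<'E'
import numpy as np,cv2
from plant import status,get_image,workorder,search_frame,regions_of,tip_of,bot
def ray(im,uv,z):
    T=np.array(im["cam_to_world"]);d=T[:3,:3]@np.array([(uv[0]-im["cx"])/im["fx"],(uv[1]-im["cy"])/im["fy"],1]);o=T[:3,3]
    return o+d*(z-o[2])/d[2]
def save(im,n):cv2.imwrite("pics/"+n,np.ascontiguousarray(im["color"][:,:,::-1]))
E
python3 - <<'E'
from h import *
s=status.state();print(s["t"],s["eef_pos"],s["orientation"],s["opening"],bot.grip_depth)
for c in("top","scene"):
    im=get_image(c);save(im,c+"1.png")
    for n,z in(("tile1_center",.055),("board",.0),("blue_tray",0),("grey_tray",0),("cup",.05),("bowl",.05)):
        for r in tip_of(c,n)[:4]:print(c,n,np.round(r["xy"]),round(r["p"],2),ray(im,r["xy"],z).round(3))
E
```

```text
0.0 [0.17907991 0.59851933 0.23071879] [-1.41577591e-04  1.44885124e-01  9.89448308e-01 -5.72334072e-04] 0.08559606477327787 0.0187
top tile1_center [356. 259.] 0.75 [ 0.49  -0.046  0.055]
top board [315. 225.] 0.8 [0.564 0.02  0.   ]
top board [311. 175.] 0.38 [0.661 0.021 0.   ]
top blue_tray [406. 209.] 0.71 [ 0.583 -0.155  0.   ]
top grey_tray [219. 247.] 0.68 [0.532 0.202 0.   ]
top grey_tray [309. 175.] 0.52 [0.661 0.025 0.   ]
top cup [275. 230.] 0.94 [0.55  0.092 0.05 ]
top bowl [348. 213.] 0.59 [ 0.573 -0.04   0.05 ]
scene board [317. 213.] 0.94 [0.553 0.028 0.   ]
scene board [219. 247.] 0.56 [ 0.578 -0.153  0.   ]
scene blue_tray [220. 247.] 0.69 [ 0.579 -0.152  0.   ]
scene blue_tray [270. 172.] 0.48 [ 0.431 -0.035  0.   ]
scene grey_tray [399. 184.] 0.67 [0.528 0.202 0.   ]
scene cup [353. 189.] 0.55 [0.554 0.095 0.05 ]
scene bowl [279. 211.] 0.69 [ 0.566 -0.042  0.05 ]
scene bowl [324. 156.] 0.19 [0.464 0.067 0.05 ]
```

View pics/top1.png

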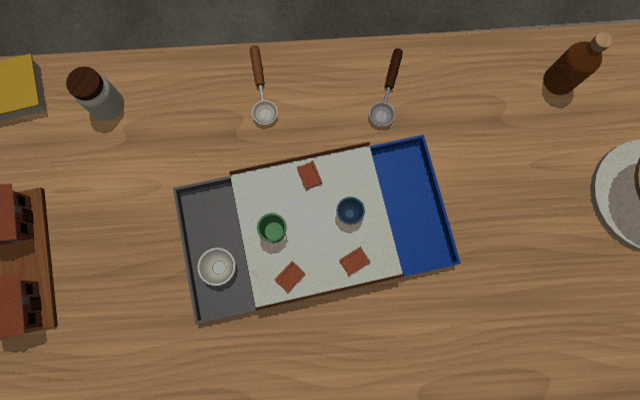

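Run:
```python
from h import *
im=get_image("top");a=im["color"].astype(int)
b=np.array([.556,.024]);e=np.array([.581,-.153])-np.array([.530,.202]);y=e/np.linalg.norm(e);print("to tray dir",y,np.degrees(np.arctan2(y[1],y[0])))
hsv=cv2.cvtColor(im["color"],cv2.COLOR_RGB2HSV)
m=(((hsv[...,0]<14)|(hsv[...,0]>172))&(hsv[...,1]>110)&(hsv[...,2]>70)).astype(np.uint8)
n,l,st,c=cv2.connectedComponentsWithStats(m)
x=np.array([-y[1],y[0]])
for i in range(1,n):
    if st[i,4]>60:
        p=ray(im,c[i],.058)[:2];pts=np.argwhere(l==i)[:,::-1]
        w=np.array([ray(im,q,.058)[:2] for q in pts]).astype(np.float32)
        print(c[i].round(),st[i,4],p.round(3),"along/lat",((p-b)@y).round(3),((p-b)@x).round(3),cv2.minAreaRect(w))
```

```text
to tray dir [ 0.14220203 -0.98983765] -81.82471170922372
[582.  56.] 363 [ 0.847 -0.508] along/lat 0.568 0.212 ((0.8457896113395691, -0.5101841688156128), (0.06427716463804245, 0.05162413790822029), 30.48844337463379)
[256.  64.] 292 [0.868 0.113] along/lat -0.043 0.322 ((0.8687494397163391, 0.11169348657131195), (0.07950205355882645, 0.019103938713669777), 4.21859884262085)
[309. 175.] 413 [0.645 0.025] along/lat 0.011 0.089 ((0.6455159783363342, 0.02533385530114174), (0.04440914839506149, 0.03152875229716301), 17.92287254333496)
[  7. 213.] 826 [0.609 0.56 ] along/lat -0.523 0.128 ((0.6124856472015381, 0.558125913143158), (0.10425341129302979, 0.02745276689529419), 4.431883811950684)
[ 25. 277.] 3820 [0.495 0.521] along/lat -0.5 0.01 ((0.5237784385681152, 0.5286577939987183), (0.24891556799411774, 0.08879204094409943), 8.198887825012207)
[354. 261.] 451 [ 0.487 -0.044] along/lat 0.057 -0.078 ((0.48739558458328247, -0.04371793568134308), (0.030699104070663452, 0.043907418847084045), 28.201799392700195)
[290. 276.] 461 [0.468 0.069] along/lat -0.057 -0.081 ((0.46761515736579895, 0.0694175437092781), (0.031185615807771683, 0.04305935651063919), 44.076210021972656)
```

The top view shows the board in the centre and the blue tray at its right (world -y, around pixel 415,205). The tiles are at (309,175), (354,261) and (290,276), and the cup and bowl stand between them. The tile rectangles come out at 44 x 31 mm, matching the given size, and the tray centres are 358 mm apart against a nominal 360. I'll push the front near tile first.

```bash
cat >> h.py <<'E'
from scipy.spatial.transform import Rotation as R
Y=np.array([.1422,-.9898]);X=np.array([.9898,.1422]);B=np.array([.556,.024])
def bxy(al,lat):return B+al*Y+lat*X
def shift(al,lat,z,p=None,o=None):
    s=status.state();p=s["eef_pos"] if p is None else p
    o=s["orientation"]; r=R.from_quat([o[1],o[2],o[3],o[0]]).as_matrix()
    yaw=np.degrees(np.arctan2(r[1,0],r[0,0]));tx=np.degrees(np.arctan2(-Y[1],-Y[0]))
    return (r.T@(np.r_[bxy(al,lat),z]-p)/.03).round(2),"turn",round((yaw-tx)/10,2)
def tiles(c="top"):
    im=get_image(c);hsv=cv2.cvtColor(im["color"],cv2.COLOR_RGB2HSV)
    m=(((hsv[...,0]<14)|(hsv[...,0]>172))&(hsv[...,1]>110)&(hsv[...,2]>70)).astype(np.uint8)
    n,l,st,c=cv2.connectedComponentsWithStats(m)
    for i in range(1,n):
        p=ray(im,c[i],.058)[:2]-B
        if st[i,4]>40 and abs(p@X)<.14 and abs(p@Y)<.26:print("tile px",c[i].round(),st[i,4],"al,lat",(p@Y).round(3),(p@X).round(3))
    return im
E
python3 - <<'E'
from h import *
im=get_image("top");hsv=cv2.cvtColor(im["color"],cv2.COLOR_RGB2HSV)
m=((hsv[...,1]<45)&(hsv[...,2]>140)).astype(np.uint8);n,l,st,c=cv2.connectedComponentsWithStats(m)
i=1+st[1:,4].argmax() ; i=l[250,330]
w=np.array([ray(im,q[::-1],.05)[:2] for q in np.argwhere(l==i)]).astype(np.float32);print(cv2.minAreaRect(w))
print(shift(.015,-.078,.13))
E
```

```text
((0.5584720373153687, 0.021832965314388275), (0.23805102705955505, 0.25912240147590637), 9.072890281677246)
(array([-15.38, -16.3 ,   3.38]), 'turn', np.float64(6.52))
```

>>> play_rows:
  rows: [0,-15.4,-16.3,2,6.5,0,-15.4,-16.3,2,6.5,0,-15.4,-16.3,2,6.5,0,-15.4,-16.3,2,6.5,0,-15.4,-16.3,2,6.5,0,-15.4,-16.3,2,6.5,0,-15.4,-16.3,2,6.5,0,-15.4,-16.3,2,6.5,0,-15.4,-16.3,2,6.5,0,-15.4,-16.3,2,6.5,0,-15.4,-16.3,2,6.5,0,-15.4,-16.3,2,6.5]

```text
t: 2.3
eef_pos: [0.4827, -0.0048, 0.1709]
orientation: [0.0, 0.655, 0.755, 0.0]
contact_force: [-0.4, 0.6, -0.2]
opening: 0.0001
grip_force: 0.0
```

Run:
```python
from h import *
s=status.state();print(s["t"],s["eef_pos"],s["opening"],s["q"])
print(shift(.012,-.078,.054))
im=tiles("top");save(get_image("scene"),"scene2.png")
```

```text
2.3 [ 0.48272822 -0.00478074  0.17090469] 9.437367819764309e-05 [-1.46818471e-01  3.72075527e-01  1.96943745e+00 -5.59308783e-05
  7.99795083e-01 -2.88275240e-01]
(array([ 0.2 , -0.05,  3.9 ]), 'turn', np.float64(-0.01))
tile px [288. 159.] 52 al,lat -0.02 0.125
tile px [309. 174.] 374 al,lat 0.012 0.09
```

>>> play_rows:
  rows: [0,0.5,0,1.5,0,0,0.5,0,2.7,0,0,0.5,0,3.5,0,0,0.5,0,3.9,0,0,0.5,0,3.9,0]

```text
t: 3.02
eef_pos: [0.4791, 0.0134, 0.0542]
orientation: [-0.0, 0.653, 0.757, -0.0]
contact_force: [-0.5, 0.1, 0.1]
opening: -0.0
grip_force: 0.0
```

Run:
```python
from h import *
s=status.state();print(s["t"],s["eef_pos"],s["contact_force"],shift(.145,-.08,.054))
save(get_image("scene"),"scene3.png")
```

```text
3.025 [0.47911125 0.0134142  0.05424182] [-0.48596004  0.05608045  0.09077483] (array([-4.85, -0.1 ,  0.01]), 'turn', np.float64(0.02))
```

View pics/scene3.png

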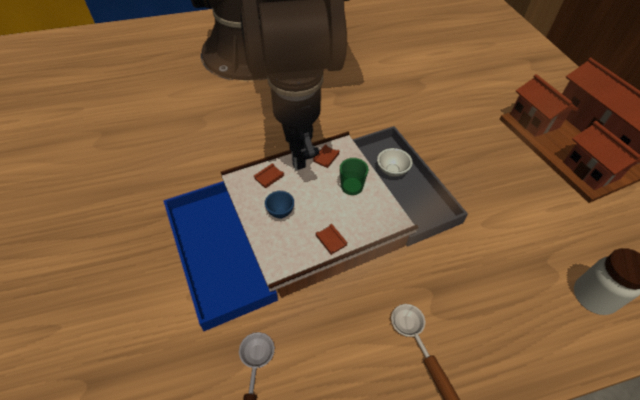

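The fingers are at (303,158), between the near tiles at (268,175) and (327,156), and clear of the bowl. Now I push.

>>> play_rows:
  rows: [0,-0.4,0,0,0,0,-0.8,0,0,0,0,-1.2,0,0,0,0,-1.6,0,0,0,0,-2.0,0,0,0,0,-2.4,0,0,0,0,-2.8,0,0,0]

```text
t: 3.95
eef_pos: [0.4917, -0.0712, 0.0542]
orientation: [-0.0, 0.654, 0.757, 0.0]
contact_force: [0.2, -0.4, 0.2]
opening: 0.0002
grip_force: 0.1
```

Run:
```python
from h import *
print(shift(.145,-.08,.054))
for c in("top","scene"):
    im=get_image(c)
    for r in tip_of(c,"tile1_center"):
        p=ray(im,r["xy"],.055)[:2]-B;print(c,np.round(r["xy"]),round(r["p"],2),"al,lat",(p@Y).round(3),(p@X).round(3))
tiles("scene")
```

```text
(array([-2.  , -0.1 ,  0.01]), 'turn', np.float64(0.02))
scene [236. 176.] 0.75 al,lat 0.111 -0.099
tile px [326. 156.] 330 al,lat -0.056 -0.078
tile px [233. 179.] 392 al,lat 0.117 -0.091
tile px [331. 239.] 505 al,lat 0.012 0.091
```

>>> play_rows:
  rows: [0,0.3,0,0,0,0,0.3,-0.4,0,0,0,0,-0.4,0,0,0,-0.4,-0.4,0,0,0,-0.8,-0.4,0,0,0,-1.2,-0.4,0,0,0,-1.6,-0.4,0,0,0,-2.0,-0.4,0,0,0,-2.2,-0.4,0,0,0,-2.2,-0.4,0,0]

```text
t: 5.45
eef_pos: [0.4893, -0.1378, 0.0542]
orientation: [-0.0, 0.654, 0.756, 0.0]
contact_force: [-0.3, 0.3, 0.2]
opening: 0.0
grip_force: 0.0
```

Run:
```python
from h import *
s=status.state();print(s["t"],s["eef_pos"],s["contact_force"])
im=tiles("scene");save(im,"scene4.png")
```

```text
5.45 [ 0.48927591 -0.13777411  0.05422289] [-0.30434686  0.28941277  0.22795606]
tile px [326. 156.] 330 al,lat -0.056 -0.078
tile px [202. 206.] 399 al,lat 0.182 -0.054
tile px [331. 239.] 504 al,lat 0.012 0.091
tile px [363. 247.] 44 al,lat -0.027 0.125
```

View pics/scene4.png

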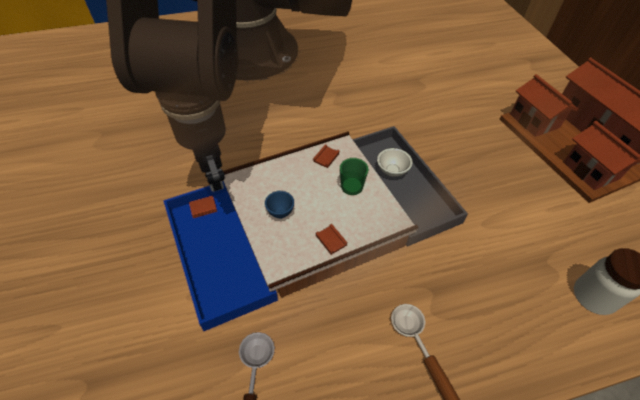

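Tile 1 lies in the tray at (203,206). Next I lift, go back behind tile 2 and descend.

Run:
```python
from h import *
print(shift(-.108,-.08,.054))
```

```text
(array([8.61, 0.33, 0.01]), 'turn', np.float64(0.01))
```

>>> play_rows:
  rows: [0,0,0,-1.8,0,0,0.3,0,-2.5,0,0,2.3,0.3,-2.5,0,0,4.3,0.3,-2.5,0,0,6.3,0.3,-2.5,0,0,8.2,0.3,-2.5,0,0,8.6,0.3,-2.3,0,0,8.6,0.3,-1.2,0,0,8.6,0.3,-0.4,0,0,8.6,0.3,0,0,0,8.6,0.3,0,0]

```text
t: 6.88
eef_pos: [0.4606, 0.1188, 0.0539]
orientation: [-0.0, 0.654, 0.757, -0.0]
contact_force: [0.4, -0.2, 0.2]
opening: -0.0001
grip_force: 0.0
```

Run:
```python
from h import *
s=status.state();print(s["t"],s["eef_pos"],s["contact_force"])
tiles("scene")
```

```text
6.875 [0.4606296  0.11881784 0.05386479] [ 0.39465689 -0.20787641  0.22256143]
tile px [326. 156.] 334 al,lat -0.056 -0.079
tile px [202. 206.] 391 al,lat 0.182 -0.054
tile px [331. 239.] 502 al,lat 0.012 0.091
```

Push tile 2 about 100 mm, then check how it drifts.

>>> play_rows:
  rows: [0,-0.4,0,0,0,0,-0.8,0,0,0,0,-1.2,0,0,0,0,-1.6,0,0,0,0,-2.0,0,0,0,0,-2.4,0,0,0,0,-2.8,0,0,0,0,-3.2,0,0,0]

```text
t: 7.92
eef_pos: [0.4748, 0.0234, 0.0543]
orientation: [-0.0, 0.654, 0.757, 0.0]
contact_force: [0.3, -0.6, -0.5]
opening: 0.0
grip_force: 0.2
```

Run:
```python
from h import *
print(shift(.15,-.08,.054));tiles("scene")
```

```text
(array([-5.36,  0.  ,  0.01]), 'turn', np.float64(0.02))
tile px [283. 166.] 369 al,lat 0.026 -0.085
tile px [202. 206.] 393 al,lat 0.182 -0.054
tile px [331. 239.] 507 al,lat 0.012 0.091
```

>>> play_rows:
  rows: [0,0.2,-0.2,0,0,0,-0.2,-0.2,0,0,0,-0.6,-0.2,0,0,0,-1.0,-0.2,0,0,0,-1.4,-0.2,0,0,0,-1.8,-0.2,0,0,0,-2.2,-0.2,0,0,0,-2.6,-0.2,0,0,0,-3.0,-0.2,0,0]

```text
t: 9.1
eef_pos: [0.4819, -0.0666, 0.0543]
orientation: [-0.0, 0.654, 0.757, 0.0]
contact_force: [-0.6, -0.8, 0.1]
opening: 0.0002
grip_force: 0.1
```

Run:
```python
from h import *
print(shift(.15,-.085,.054));tiles("scene")
```

```text
(array([-2.36,  0.03,  0.01]), 'turn', np.float64(0.02))
tile px [236. 177.] 388 al,lat 0.112 -0.095
tile px [202. 206.] 394 al,lat 0.182 -0.054
tile px [331. 239.] 504 al,lat 0.012 0.091
```

>>> play_rows:
  rows: [0,0.3,0,0,0,0,0.3,-0.3,0,0,0,0,-0.3,0,0,0,-0.4,-0.3,0,0,0,-0.8,-0.3,0,0,0,-1.2,-0.3,0,0,0,-1.6,-0.3,0,0,0,-2.0,-0.3,0,0,0,-2.4,-0.3,0,0,0,-2.4,-0.3,0,0]

```text
t: 10.4
eef_pos: [0.4835, -0.1392, 0.0542]
orientation: [0.0, 0.654, 0.756, 0.0]
contact_force: [1.0, -0.2, -0.0]
opening: -0.0001
grip_force: 0.0
```

Run:
```python
from h import *
s=status.state();print(s["t"],s["eef_pos"],s["contact_force"])
print(shift(-.04,.088,.054));save(tiles("scene"),"scene5.png")
```

```text
10.4 [ 0.4834776  -0.13915991  0.05420065] [ 1.01642263 -0.23626024 -0.02327672]
(array([6.36, 6.11, 0.01]), 'turn', np.float64(0.01))
tile px [205. 204.] 509 al,lat 0.178 -0.057
tile px [331. 239.] 505 al,lat 0.012 0.091
```

View pics/scene5.png

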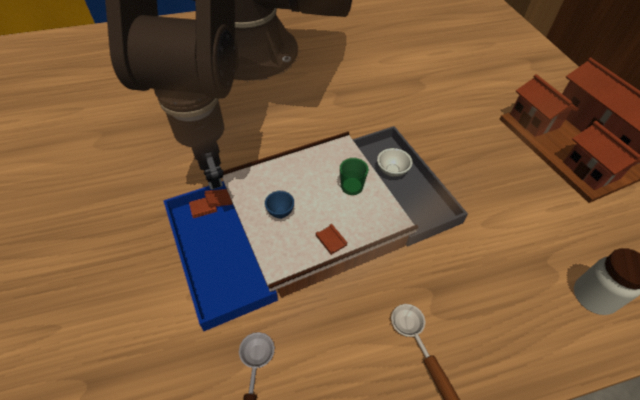

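Tile 2 is in the tray at about (217,198), next to or resting on tile 1. Now I go high over the bowl to tile 3's lane.

>>> play_rows:
  rows: [0,0,0,-2,0,0,0,0,-3.6,0,0,1.5,1.5,-3.6,0,0,3,3,-3.6,0,0,4.5,4.5,-3.6,0,0,6.2,6.1,-3.6,0,0,6.3,6.1,-3.4,0,0,6.3,6.1,-1.8,0,0,6.3,6.1,-0.6,0,0,6.3,6.1,0,0,0,6.3,6.1,0,0]

```text
t: 11.82
eef_pos: [0.6365, 0.075, 0.0536]
orientation: [-0.001, 0.654, 0.757, -0.001]
contact_force: [-0.4, -0.6, 0.8]
opening: 0.0
grip_force: 0.0
```

Run:
```python
from h import *
s=status.state();print(s["t"],s["eef_pos"],s["contact_force"])
print(shift(.15,.09,.054));save(tiles("scene"),"scene6.png");tiles("top")
```

```text
11.825 [0.63647436 0.07500129 0.05360864] [-0.35840037 -0.612131    0.82664364]
(array([-6.3 ,  0.09, -0.02]), 'turn', np.float64(0.02))
tile px [210. 202.] 697 al,lat 0.169 -0.058
tile px [331. 239.] 502 al,lat 0.012 0.091
tile px [399. 233.] 90 al,lat -0.092 0.125
tile px [345. 148.] 109 al,lat 0.085 0.126
tile px [416. 259.] 587 al,lat 0.163 -0.096
```

View pics/scene6.png

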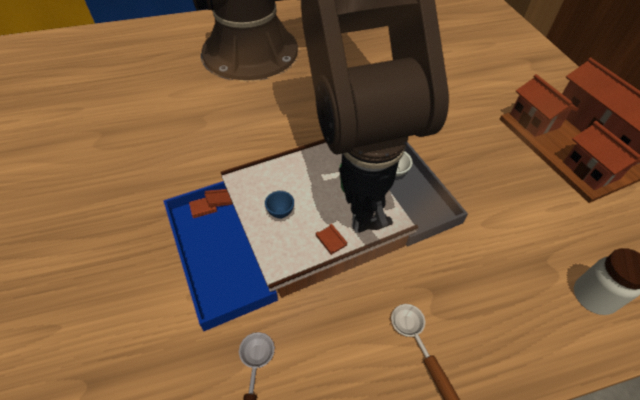

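The fingers are behind tile 3 (331,239), and tiles 1 and 2 are in the tray at (203,207) and (217,198). Push 3.

>>> play_rows:
  rows: [0,-0.4,0,0,0,0,-0.8,0,0,0,0,-1.2,0,0,0,0,-1.6,0,0,0,0,-2.0,0,0,0,0,-2.4,0,0,0,0,-2.8,0,0,0]

```text
t: 12.8
eef_pos: [0.6493, -0.0087, 0.0542]
orientation: [-0.0, 0.654, 0.757, 0.0]
contact_force: [-0.1, 0.2, 0.3]
opening: -0.0003
grip_force: 0.2
```

Run:
```python
from h import *
s=status.state();print(s["t"],s["contact_force"])
print(shift(.15,.09,.054));tiles("scene")
```

```text
12.8 [-0.09490314  0.22957777  0.30199961]
(array([-3.48,  0.07,  0.01]), 'turn', np.float64(0.02))
tile px [210. 202.] 700 al,lat 0.169 -0.058
tile px [295. 251.] 533 al,lat 0.072 0.088
tile px [364. 247.] 71 al,lat -0.028 0.125
```

Tile 3 is tracking straight (lat 0.088), so I finish the push, then lift and back away.

>>> play_rows:
  rows: [0,-0.4,0,0,0,0,-0.8,0,0,0,0,-1.2,0,0,0,0,-1.6,0,0,0,0,-2.0,0,0,0,0,-2.4,0,0,0,0,-2.8,0,0,0,0,-3.2,0,0,0,0,-3.5,0,0,0,0,-3.5,0,0,0,0,-3.5,0,-1.5,0,0,-3.5,0,-3.0,0]

```text
t: 14.35
eef_pos: [0.6641, -0.1113, 0.145]
orientation: [-0.001, 0.654, 0.757, -0.0]
contact_force: [1.1, -0.2, 0.7]
opening: 0.0004
grip_force: 0.0
```

>>> play_rows:
  rows: [0,1,0,-2,0,0,3,0,-3,0,0,5,0,-3,0,0,7,0,-3,0,0,8,0,-3,0,0,8,0,-3,0]

```text
t: 15.1
eef_pos: [0.6289, 0.1283, 0.2344]
orientation: [-0.0, 0.652, 0.758, 0.0]
contact_force: [0.6, 0.0, -0.3]
opening: 0.0001
grip_force: 0.0
```

Run:
```python
from h import *
s=status.state();print(s["t"],s["eef_pos"],s["contact_force"])
a=tiles("top")["color"];b=tiles("scene")["color"]
v=np.vstack([cv2.resize(a[130:330,170:470],(600,400))[:, :],cv2.resize(b[120:330,150:480],(600,200*2))])
cv2.imwrite("pics/fin.png",cv2.resize(v,(450,600))[:,:,::-1])
```

```text
15.1 [0.6288595  0.12830804 0.23440443] [ 0.58724005  0.03079741 -0.31237405]
tile px [318. 153.] 196 al,lat 0.036 0.125
tile px [387. 168.] 361 al,lat 0.151 0.073
tile px [416. 259.] 586 al,lat 0.163 -0.096
tile px [343. 289.] 279 al,lat 0.028 -0.12
tile px [210. 202.] 687 al,lat 0.169 -0.058
tile px [244. 283.] 506 al,lat 0.162 0.11
```

View pics/fin.png

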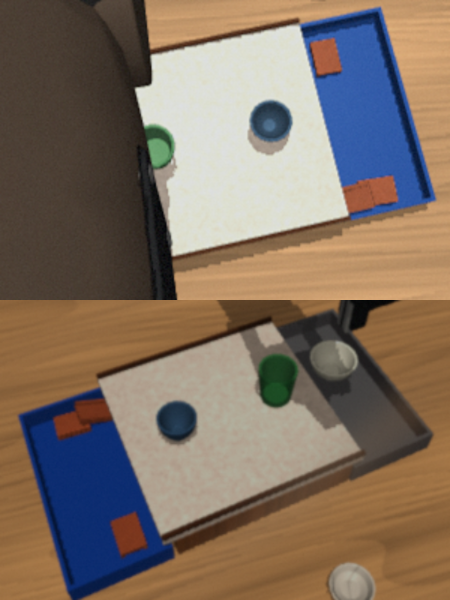

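All three tiles are in the tray, and the cup and bowls are standing. Tile 2 overlaps tile 1, so I'll check how it lies from the wrist camera.

Run:
```python
from h import *
print(shift(.165,-.06,.26)); print(np.array(get_image("wrist")["tool_from_camera"]).round(3))
```

```text
(array([-8.49, -4.94, -0.86]), 'turn', np.float64(0.02))
[[-0.001 -0.959 -0.285  0.072]
 [ 1.    -0.001  0.    -0.001]
 [-0.    -0.285  0.959 -0.142]
 [ 0.     0.     0.     1.   ]]
```

>>> play_rows:
  rows: [0,-2,-1,0,0,0,-3.5,-2,0,0,0,-5,-3,0,0,0,-6.5,-4,0,0,0,-8,-5,0,0,0,-9,-5.3,0.5,0,0,-9,-5.3,1.5,0,0,-9,-5.3,1.5,0,0,-9,-5.3,1.5,0]

```text
t: 16.38
eef_pos: [0.5117, -0.1649, 0.1901]
orientation: [0.0, 0.654, 0.757, 0.0]
contact_force: [0.5, -1.5, 0.0]
opening: 0.0002
grip_force: 0.0
```

Run:
```python
from h import *
save(get_image("wrist"),"w1.png")
```

```text
(no output)
```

View pics/w1.png

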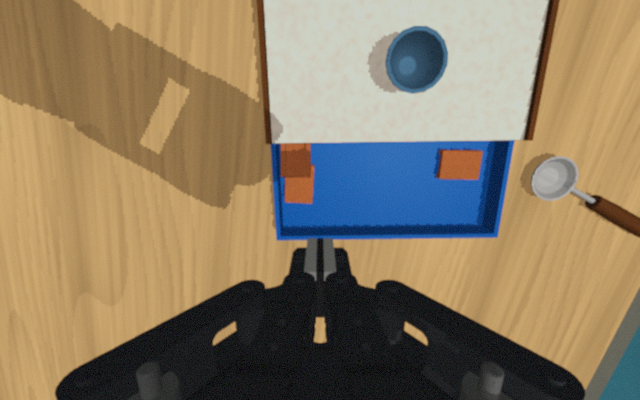

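Run:
```python
from h import *
a=get_image("top")["color"];b=get_image("scene")["color"]
f=lambda c:cv2.resize(c,(400,400),interpolation=cv2.INTER_CUBIC)
cv2.imwrite("pics/z.png",np.hstack([f(a[235:285,390:440]),f(b[180:230,185:235])])[:,:,::-1])
```

```text
(no output)
```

View pics/z.png

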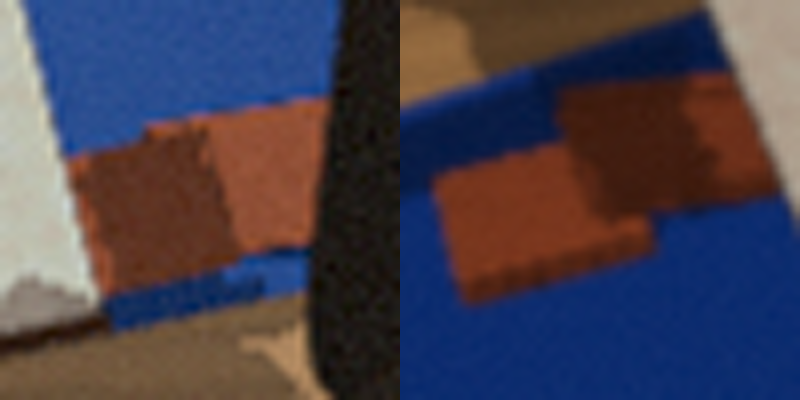

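Run:
```python
from h import *
a=get_image("top");b=get_image("scene")
for n,p,q in(("front in",(415.6,250.6),(210.4,206.5)),("front out",(420,268),(205,191.5)),("tile1 front in",None,None)):
    if p is None: break
    A=ray(a,p,0);A2=ray(a,p,.1);C=ray(b,q,0);C2=ray(b,q,.1)
    best=min(np.linspace(-.02,.08,101),key=lambda z:np.linalg.norm(ray(a,p,z)-ray(b,q,z)))
    w=ray(a,p,best);print(n,best.round(3),np.linalg.norm(w-ray(b,q,best)).round(4),"al,lat",((w[:2]-B)@Y).round(3),((w[:2]-B)@X).round(3))
```

```text
front in 0.021 0.0043 al,lat 0.174 -0.08
front out 0.026 0.0027 al,lat 0.173 -0.112
```

Triangulating puts tile 2's front edge on tile 1, with its top at about 23 mm, below the 30 mm rim. Its tail lies on the tray floor, so it is fully inside the tray. The arm is clear, so I hand in.

```bash
python3 -c "
from h import *
print(workorder.close_job())"
```

```text
the job is handed in; nothing more can be done
None
```

All three tiles were swept over the edge into the blue tray and the job is handed in; tile 2 came to rest partly on tile 1 but below the rim, and the cup and bowls stayed standing.

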